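Let the amber vial out of the lever feeder

TASK

Touching only with the fingertips or the outside of the fingers, push the white sliding tray by its red tab fully to the end stop in front of the lane that holds the amber vial. Then press down the blue pad of that lane's rocking lever so that its yellow gate lifts, keep it down until the amber vial has rolled into the tray, and let the lever come back up so that the gate is shut again. Do not touch or lift either vial, keep the pale vial in its lane, and leave everything else on the table where it is.

Things in the scene. Friction and masses are not known exactly. Their poses are not given: they have to be found in the camera images.
- feeder: fixed twin-lane vial feeder, base 200 x 176 mm, uprights to 100 mm. Origin on the table under its middle; x points from the blue pads (x -75 mm) along the lanes to their mouths (x +75) and the tray. Lanes at y +40 (left) and -40 mm (right), open on top, cheeks to 62 mm high, sloping 14 degrees down to +x; a vial waits in each behind a 26 mm wide yellow gate at x +65. Which lane is the amber one's changes
- amber_vial: amber glass vial with black cap, a 24 mm x 50 mm cylinder of about 30 g, lying across its lane; origin at its centre, about 52 mm above the table in the lane and 26 mm in the tray; y is along its axis
- pale_vial: pale, almost white glass vial with white cap, same size, origin and pose, waiting in the other lane; must stay there
- pad_left (a point): centre of the top face of the left lever's blue round pad (38 mm across, 6 mm thick, 94 mm above the table at rest), at feeder x -75, y +40 mm
- pad_right (a point): the same for the right lever, at feeder x -75, y -40 mm
- lever_left (a joint): left rocking lever, rad: 0 at rest (level, gate shut), grows as the pad goes down, stops at 0.5 (pad about 34 mm lower); the vial can pass from about 0.2. Pivot at feeder x -5 mm, 88 mm above the table, 70 mm from pad and gate. A spring returns it; the pad needs about 2 N to start, 5 N at the stop
- lever_right (a joint): right rocking lever, the same
- tray (a joint): slide of the tray along the feeder's y axis, m: 0 in the middle, +0.040 at the left stop (in front of the left lane), -0.040 at the right stop. Stiff: slides with about 1.5 N and stays where it is left
- tray_in (a point): centre of the tray's inner floor, 14 mm above the table at feeder x +108 mm; moves with the tray; axes as the feeder's. The white tray is 62 mm (x) by 72 mm (y), walls 4 mm; side walls reach 36 mm, the outer wall 40 mm above the table
- tray_tab (a point): top centre of the tray's red push tab, 60 mm above the table at feeder x +151 mm, middle of the outer wall; upright, 26 mm (x) by 16 mm (y), from 10 to 60 mm above the table; moves with the tray. The table beside it is free for 80 mm; the rail (stops 22 mm high) ends at feeder x +133 mm
- weight: brass weight, 32 mm across, 43 mm tall; origin under its middle; leave alone
- stain_bottle: small green bottle with black cap, 42 mm across, 80 mm tall; origin under its middle; leave alone
- dish: shallow glass dish, 84 mm across, 15 mm tall; origin under its middle; leave alone
- sample_jar: small glass jar with green lid, 40 mm across, 50 mm tall; origin under its middle; leave alone
- beaker: glass beaker, 68 mm across, 85 mm tall; origin under its middle; leave alone
Not all that is in view belongs to the job. What is meant by the amber_vial is not turquoise, and is the smaller of those in its own colour.

How it is judged (in metres and radians):
On the way, in this order (a step that is already met when the one before it is completed fails the run):
1. the tray is at the stop in front of the amber vial's lane, the vial still in the lane (x of amber_vial in the frame of feeder below 0.068 m and value of joint each of lever_left, lever_right below 0.05 rad and ((y of amber_vial in the frame of feeder above 0 m and value of joint tray above 0.036 m) or (y of amber_vial in the frame of feeder below 0 m and value of joint tray below -0.036 m))), for 0.2 s.
2. the lever of that lane is being pressed (((y of amber_vial in the frame of feeder above 0 m and value of joint tray above 0.036 m and value of joint lever_left above 0.12 rad) or (y of amber_vial in the frame of feeder below 0 m and value of joint tray below -0.036 m and value of joint lever_right above 0.12 rad))).
3. the amber vial is in the tray with that lever still held down (x of amber_vial in the frame of tray_in between -0.027 and 0.027 m and y of amber_vial in the frame of tray_in between -0.02 and 0.02 m and z of amber_vial in the frame of tray_in below 0.018 m and ((y of amber_vial in the frame of feeder above 0 m and value of joint lever_left above 0.15 rad) or (y of amber_vial in the frame of feeder below 0 m and value of joint lever_right above 0.15 rad))), for 0.2 s.
At the end, for the whole second after the job is handed in: amber vial at rest in the tray (centre within 27 mm in x, 20 mm in y of its middle, under 18 mm above its floor), tray within 4 mm of the stop at the amber lane, both levers within 0.05 rad of rest, pale vial within 15 mm and bystanders within 20 mm of their starts (x of amber_vial in the frame of tray_in between -0.027 and 0.027 m and y of amber_vial in the frame of tray_in between -0.02 and 0.02 m and z of amber_vial in the frame of tray_in below 0.018 m and value of joint each of lever_left, lever_right below 0.05 rad and ((y of amber_vial in the frame of feeder above 0 m and value of joint tray above 0.036 m) or (y of amber_vial in the frame of feeder below 0 m and value of joint tray below -0.036 m)) and linear speed of amber_vial below 0.03 m/s and distance of pale_vial from where it was at the start of the episode below 0.015 m and distance of each of weight, stain_bottle, dish, sample_jar, beaker from where it was at the start of the episode below 0.02 m); the robot touches nothing.
It fails at once if a vial is touched by the robot (contact force between any of the fingers, the arm and amber_vial above 0.3 N or contact force between any of the fingers, the arm and pale_vial above 0.3 N).
It fails at once if a vial is lifted (height (world z) of any of amber_vial, pale_vial above 0.075 m).
It fails at once if the pale vial leaves its place (distance of pale_vial from where it was at the start of the episode above 0.015 m).
It fails at once if a bystander is moved or lifted (distance of any of weight, stain_bottle, dish, sample_jar, beaker from where it was at the start of the episode above 0.02 m).
It also fails if it takes over 42 s, if anything falls off the work surface, if the arm or the gripper's body presses on something with over 40 N, if the wrist force passes 120 N, or if a joint passes its speed limit or range.

ROBOT

A 6-joint arm with a two-finger parallel gripper is mounted at the origin on the work surface. World frame = base frame: x ahead of the robot, y to its left, z up, the work surface at z = 0. Lengths are in mm, angles in rad, forces in N, time in s.
With the tool pointing down it reaches from about 300 to 1000 mm from the base axis. Payload 5.1 kg.
Tool frame: the origin (TCP) lies between the finger pads; the fingertips stand 22 mm ahead of it and the grasp point (between the pads) lies 3 mm ahead of it; z points along the fingers, y is the line along which they close (so a half turn about z gives the same grasp; the last joint's range is limited). The gripper opens to 95 mm and grips with 3 to 60 N. Pads are 20 mm wide; open, the fingers measure 119 mm over their backs; the gripper's body (75 mm by 180 mm) begins 59 mm behind the grasp point.
Start: joints at [-1.288, 0.124, 1.65, -0, 1.367, -0.083], TCP at [232.47, -606.994, 212.956] pointing down, gripper open.
Joint ranges: [-2.61, 2.61], [-1.02, 2.33], [0.03, 2.71], [-1.35, 4.49], [0.32, 2.68], [-2.91, 2.91]. Speed limits (rad/s): [2.57, 2.57, 3.14, 3.14, 3.14, 3.14].

INTERFACE

Orientations are given as [roll, pitch, yaw] about the fixed x, y, z axes, in that order (R = Rz(yaw) Ry(pitch) Rx(roll)).
In Python, from workcell import observe, get_image, get_calibration, workorder gives the robot as it stands. The module is installed in compiled form; this text tells all that it offers.
- The arm moves only by the shell command python3 -m handwheel 'ROWS' [FORCE]. ROWS is JSON, a list of rows, each an object of numbers: "x", "y", "z": the shift along the tool's x, y, z in cm; "turn": the turn about the tool's z in degrees; "claw": the finger opening in cm, from 0 to 9.51. In form: [{"x": .., "y": .., "z": .., "turn": .., "claw": ..}, ...]. A call has 1 to 8 rows; each row shifts and turns the commanded pose from where the row before left it, along the tool's axes as they then stand; what a row does not reach is not made up. A row lasts 1/12 s, in which the tool goes at most 41.7 mm and 7.16 degrees, less where a joint would pass 70% of its speed; a pose out of reach is approached as far as the arm can. A call is refused whole if a number of a shift passes 4.17 or a number of a turn 7.16, either way. A call with a gripper value outside its range is refused whole. The fingers move at their own pace and stop on an object; FORCE is the grip in N (left out, the last holds). Time passes only in rows, so rows that do not move let the fingers close. It gives the time, the measured TCP pose, the force, the opening and the grip force at its end, in the units of the state.
- observe(): the state, without advancing time (a new reading comes with each control period).
- get_image(name): name is "side" or "top"; returns (picture, depth): 400x640x3 uint8, red, green, blue; 400x640 float32, mm along the optical axis (not along the pixel's ray), 0 where there is no reading.
- get_calibration(name): a dict with "fx", "fy", "cx", "cy" (pixels), "camera_from_world" (4x4, takes a point from world to camera coordinates). Camera axes: x right, y down, z forward; pixel columns grow to the right and rows downward; lengths in mm; the calibration is good to about 2 mm. A picture is of the moment at which its call begins. get_calibration takes no time and is no camera call.
- workorder.job_done(): hands the job in; it is judged then, once.
The state is a dict: "time": time; "joints": joint angles; "qvel": joint speeds; "effort": joint torques, N m; "eef_pos": TCP position; "orientation": TCP orientation; "wrist_force": force on the tool from outside, world axes, zero at the start; "torque": the same for the moment, N m; "gripper_width": finger opening in mm; "grasp_force": force on a finger pad.
Only numpy, scipy, OpenCV 4.12 (cv2) and the standard library are available. Lean on these libraries where they do the work, as an engineer would, in place of code of your own. Each camera call takes 0.05 s, during which the arm holds its last target. There are 200 camera calls.

## Working session

There is one attempt and no reset: what is moved stays moved. The work goes in short steps, Python scripts to look and compute and a shell command to move; the robot and the scene stay as the last step left them, time stands still between calls to the robot, and variables do not carry over. Pictures are saved under pics/ and viewed, at most 10 in all, crops included, and the job is handed in when it is done.

```bash
mkdir -p pics; cat > h.py <<'E'
import numpy as np, cv2
from workcell import observe,get_image,get_calibration,workorder
def w(name,d,u,v):
    c=get_calibration(name);z=d[v,u]
    p=np.array([(u-c['cx'])/c['fx']*z,(v-c['cy'])/c['fy']*z,z,1])
    return (np.linalg.inv(c['camera_from_world'])@p)[:3]
E
python3 - <<'E'
from h import *
for n in('top','side'):
    im,d=get_image(n);cv2.imwrite(f'pics/{n}0.png',im[:,:,::-1]);np.savez(f'{n}0.npz',im=im,d=d)
s=observe();print(s['eef_pos'],s['orientation'],s['gripper_width'],s['time'])
E
```

```text
[ 232.31991639 -606.42772706  211.80430075] [-3.13967309e+00 -1.66554071e-04  3.65812438e-01] 94.9494578546977 0.1
```

View pics/top0.png

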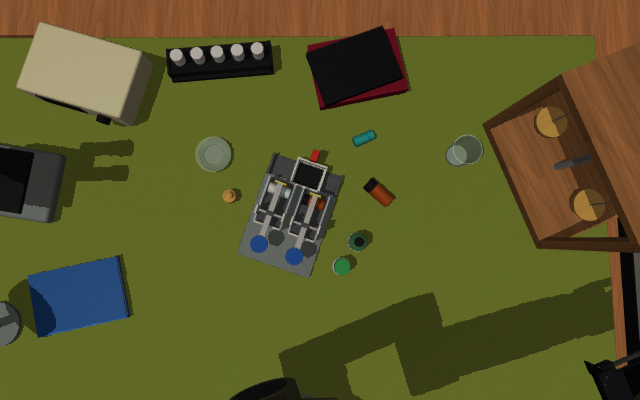

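View pics/side0.png

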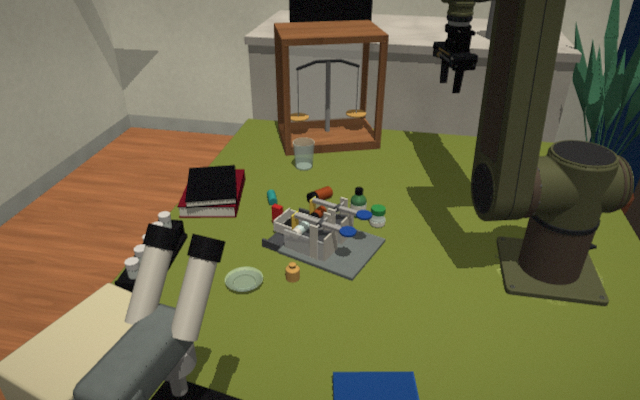

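The top view shows the feeder at about (290,215), with blue pads at (259,244) and (294,256) and the red tab at (315,156). Things that could be taken for the amber vial: the loose large amber bottle (379,192), the turquoise one (364,138), and the small amber one in the right lane (318,203). I choose the one in the right lane and check it in a crop.

```bash
python3 - <<'E'
from h import *
f=np.load('top0.npz');im,d=f['im'],f['d']
cv2.imwrite('pics/crop.png',cv2.resize(im[140:290,220:400,::-1],None,fx=4,fy=4,interpolation=cv2.INTER_CUBIC))
hsv=cv2.cvtColor(im,cv2.COLOR_RGB2HSV)
for n,lo,hi in(('blue',(105,150,60),(125,255,255)),('red',(0,200,120),(5,255,255)),('red2',(172,150,100),(180,255,255)),('yellow',(22,120,120),(32,255,255)),('amber',(6,150,60),(16,255,255))):
    m=cv2.inRange(hsv,lo,hi);m[:140]=0;m[290:]=0;m[:,:220]=0;m[:,400:]=0
    k,l,st,c=cv2.connectedComponentsWithStats(m)
    for i in range(1,k):
        if st[i,4]>6:
            v,u=np.where(l==i);P=np.array([w('top',d,a,b) for a,b in zip(u,v)])
            print(n,st[i,4],c[i].round(1),np.median(P,0).round(1),P.min(0).round(),P.max(0).round())
for n,(u,v) in dict(beaker=(467,150),green=(358,241),jar=(342,266),dish=(213,154),weight=(229,196),bigamb=(379,192),turq=(364,138)).items(): print(n,w('top',d,u,v).round())
E
```

```text
blue 229 [258.4 243.8] [451.2  67.1  94.6] [434. -28.  90.] [ 468.   84. 1173.]
blue 231 [293.7 256. ] [424.4  -9.1  94.8] [407. -28.  90.] [ 462.    8. 1173.]
red 69 [314.4 155.2] [647.4 -56.1  60.3] [634. -65.  56.] [659. -47.  67.]
yellow 8 [276.6 180.9] [586.   26.9  94. ] [584.  22.  90.] [588.  30.  97.]
yellow 8 [283.4 183.1] [581.3  11.8  93.5] [579.   9.  91.] [584.  17.  95.]
yellow 7 [311.3 192.9] [559.  -47.4  92.9] [557. -52.  91.] [561. -45.  95.]
yellow 9 [318.  195.3] [554.4 -62.5  92.6] [550. -67.  88.] [557. -56.  95.]
amber 290 [381.4 194.9] [ 557.9 -209.9   30.7] [ 462. -236.   -3.] [ 584.  -28. 1173.]
amber 17 [308.9 200.5] [543.8 -43.2  62.6] [536. -48.  55.] [555. -39.  66.]
amber 71 [319.6 204.4] [536.8 -67.5  63. ] [526. -77.  54.] [546. -56.  68.]
beaker [ 663. -418.   14.]
green [ 454. -148.   83.]
jar [ 399. -114.   55.]
dish [661. 179.   6.]
weight [559. 137.  42.]
bigamb [ 565. -205.   29.]
turq [ 692. -173.   27.]
```

View pics/crop.png

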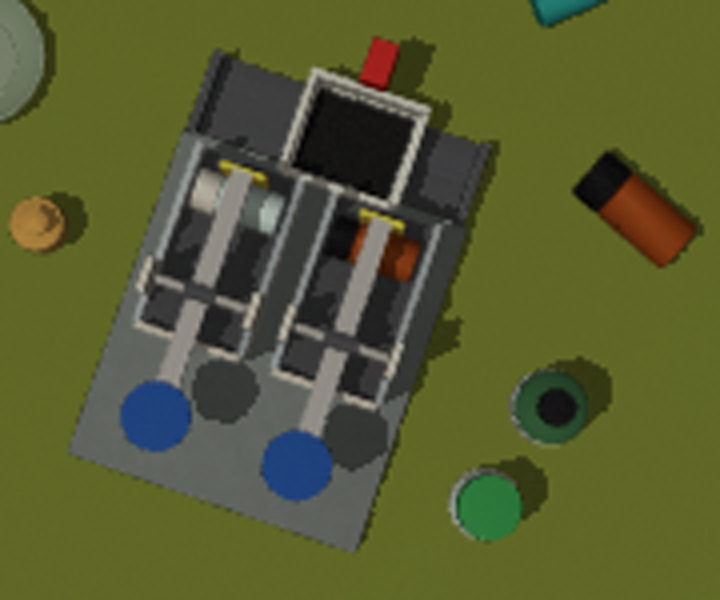

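The crop shows a small amber vial with a black cap in the image-right lane, full-frame about (318,203). The feeder's yaw is -19.2° and its origin is near (508.6, 4.3). In feeder axes the tab is at (150.6, -11), which fits the given x of 151, so the right lane (y -40) is the one. I turn the tool into line with the feeder and close the fingers.

```bash
cat >> h.py <<'E'
def st():
    s=observe();p=s['eef_pos'];a=np.radians(-19.2);r=p[:2]-[508.6,4.3]
    print('t',round(s['time'],2),'feeder x,y',np.round([r@[np.cos(a),np.sin(a)],r@[-np.sin(a),np.cos(a)]],1),'tip z',round(p[2]-22,1),'yaw',np.degrees(s['orientation'][2]).round(2),s['orientation'][:2].round(3),'F',s['wrist_force'].round(1),'w',round(s['gripper_width'],1),'q',s['joints'].round(2))
E
python3 -m handwheel '[{"turn":6.7,"claw":0},{"turn":6.7,"claw":0},{"turn":6.7,"claw":0},{"turn":6.7,"claw":0},{"turn":6.7,"claw":0},{"turn":6.7,"claw":0},{"y":-2,"claw":0},{"y":-4,"claw":0}]' 10; python3 -c "from h import *;st()"
```

```text
t 0.1 feeder x,y [ -60.1 -667.6] tip z 189.8 yaw 20.96 [-3.14 -0.  ] F [-0.6  0.7 -1.1] w 94.9 q [-1.29  0.12  1.65  0.    1.37 -0.08]invalid input
```

```bash
python3 -m handwheel '[{"x":0,"y":0,"z":0,"turn":6.7,"claw":0},{"x":0,"y":0,"z":0,"turn":6.7,"claw":0},{"x":0,"y":0,"z":0,"turn":6.7,"claw":0},{"x":0,"y":0,"z":0,"turn":6.7,"claw":0},{"x":0,"y":0,"z":0,"turn":6.7,"claw":0},{"x":0,"y":0,"z":0,"turn":6.7,"claw":0},{"x":0,"y":-2,"z":0,"turn":0,"claw":0},{"x":0,"y":-4,"z":0,"turn":0,"claw":0}]' 10; python3 -c "from h import *;st()"
```

```text
time: 0.77
eef_pos: [251.1, -551.8, 212.0]
orientation: [3.141, 0.001, -0.339]
wrist_force: [0.5, 0.4, 0.4]
gripper_width: 47.2
grasp_force: 0.0
t 0.77 feeder x,y [ -60.3 -609.8] tip z 190.0 yaw -19.45 [3.141e+00 1.000e-03] F [0.5 0.4 0.4] w 47.2 q [-1.23  0.03  1.75 -0.    1.36  0.68]
```

```bash
python3 -m handwheel '[{"x":0,"y":-4,"z":0,"turn":0,"claw":0},{"x":0,"y":-4,"z":0,"turn":0,"claw":0},{"x":0,"y":-4,"z":0,"turn":0,"claw":0},{"x":0,"y":-4,"z":0,"turn":0,"claw":0},{"x":0,"y":-4,"z":0,"turn":0,"claw":0},{"x":0,"y":-4,"z":0,"turn":0,"claw":0},{"x":0,"y":-4,"z":0,"turn":0,"claw":0},{"x":0,"y":-4,"z":0,"turn":0,"claw":0}]' && python3 -m handwheel '[{"x":0,"y":-4,"z":0,"turn":0,"claw":0},{"x":0,"y":-4,"z":0,"turn":0,"claw":0},{"x":1,"y":-4,"z":0,"turn":0,"claw":0},{"x":1,"y":-4,"z":0,"turn":0,"claw":0},{"x":1,"y":-4,"z":0,"turn":0,"claw":0},{"x":1,"y":-4,"z":0,"turn":0,"claw":0},{"x":1,"y":-4,"z":0,"turn":0,"claw":0},{"x":0,"y":0,"z":0,"turn":0,"claw":0}]' >/dev/null; python3 -c "from h import *;st()"
```

```text
time: 1.43
eef_pos: [357.6, -246.2, 212.5]
orientation: [-3.141, 0.0, -0.337]
wrist_force: [0.5, -0.4, 0.7]
gripper_width: 0.9
grasp_force: 0.0
t 2.1 feeder x,y [-9.2 -2.5] tip z 190.4 yaw -18.86 [-3.139e+00  1.000e-03] F [-0.2 -0.2 -0.5] w 0.2 q [-0.1  -0.22  1.98  0.    1.38  1.8 ]
```

```bash
python3 -m handwheel '[{"x":4,"y":-1.7,"z":0,"turn":0,"claw":0},{"x":4,"y":-1.7,"z":0,"turn":0,"claw":0},{"x":4,"y":0,"z":0,"turn":0,"claw":0},{"x":4.1,"y":0,"z":0,"turn":0,"claw":0},{"x":0,"y":0,"z":4,"turn":0,"claw":0},{"x":0,"y":0,"z":4,"turn":0,"claw":0},{"x":0,"y":0,"z":3,"turn":0,"claw":0},{"x":0,"y":0,"z":0,"turn":0,"claw":0}]'; python3 - <<'E'
from h import *
st()
im,d=get_image('top');cv2.imwrite('pics/t1.png',cv2.resize(im[120:270,230:400,::-1],None,fx=4,fy=4))
E
```

```text
time: 2.77
eef_pos: [650.8, -21.3, 93.3]
orientation: [3.138, 0.016, -0.336]
wrist_force: [-1.1, -0.2, -1.6]
gripper_width: 0.6
grasp_force: 0.0
t 2.77 feeder x,y [142.7  22.6] tip z 71.3 yaw -19.27 [3.138 0.016] F [-1.1 -0.2 -1.6] w 0.6 q [-0.12  0.23  1.73 -0.    1.19  1.79]
```

View pics/t1.png

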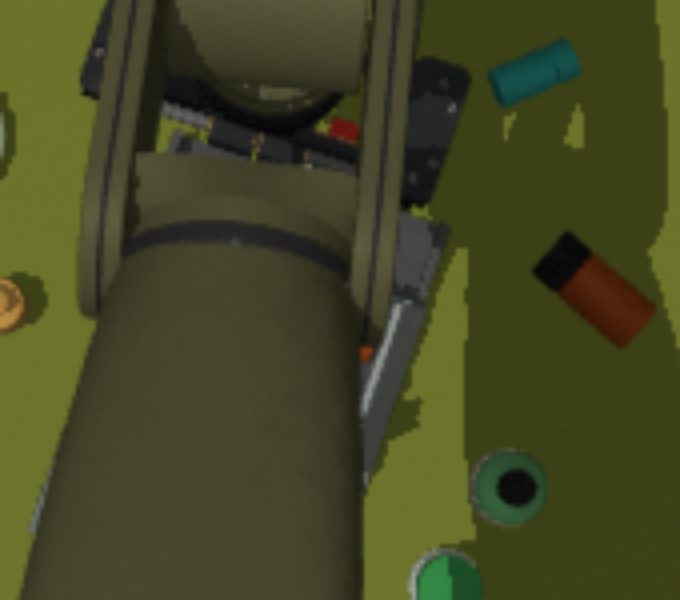

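The top view is mostly hidden by the arm; the red tab shows at crop (345,130), to the image-right of the fingers as intended. I trim x before going down.

```bash
python3 -m handwheel '[{"x":1,"y":-0.3,"z":0,"turn":0,"claw":0},{"x":0,"y":0,"z":0,"turn":0,"claw":0},{"x":0,"y":0,"z":1.8,"turn":0,"claw":0},{"x":0,"y":0,"z":1.8,"turn":0,"claw":0},{"x":0,"y":0,"z":0,"turn":0,"claw":0},{"x":0,"y":0,"z":0,"turn":0,"claw":0}]'>/dev/null; python3 -c "from h import *;st()"
```

```text
t 3.32 feeder x,y [158.5  27.3] tip z 46.2 yaw -19.24 [-3.141e+00 -1.000e-03] F [-0.1  0.4  0.1] w 0.4 q [-0.11  0.28  1.72 -0.    1.14  1.79]
```

```bash
python3 -m handwheel '[{"x":-0.4,"y":0,"z":1,"turn":0,"claw":0},{"x":0,"y":0.8,"z":0,"turn":0,"claw":0},{"x":0,"y":0.8,"z":0,"turn":0,"claw":0},{"x":0,"y":0.7,"z":0,"turn":0,"claw":0},{"x":0,"y":0.7,"z":0,"turn":0,"claw":0},{"x":0,"y":0.6,"z":0,"turn":0,"claw":0},{"x":0,"y":0.6,"z":0,"turn":0,"claw":0},{"x":0,"y":0,"z":0,"turn":0,"claw":0}]'>/dev/null; python3 -c "from h import *;st()"
```

```text
t 3.98 feeder x,y [154.7 -16.1] tip z 35.2 yaw -19.3 [ 3.141e+00 -1.000e-03] F [0.  0.2 0.4] w 0.4 q [-0.18  0.27  1.76 -0.    1.11  1.73]
```

```bash
python3 -m handwheel '[{"x":0,"y":0.2,"z":0,"turn":0,"claw":0},{"x":0,"y":0.2,"z":0,"turn":0,"claw":0},{"x":0,"y":0,"z":0,"turn":0,"claw":0}]'; python3 -c "from h import *;st()";python3 -m handwheel '[{"x":0,"y":0.2,"z":0,"turn":0,"claw":0},{"x":0,"y":0.2,"z":0,"turn":0,"claw":0},{"x":0,"y":0,"z":0,"turn":0,"claw":0}]'; python3 - <<'E'
from h import *
st()
im,d=get_image('side');cv2.imwrite('pics/s1.png',cv2.resize(im[130:290,230:410,::-1],None,fx=3.7,fy=3.7))
E
```

```text
time: 4.23
eef_pos: [648.4, -64.4, 57.1]
orientation: [3.141, -0.0, -0.336]
wrist_force: [-0.0, 0.4, -0.7]
gripper_width: 0.2
grasp_force: 0.1
t 4.23 feeder x,y [154.6 -18.9] tip z 35.1 yaw -19.24 [ 3.141 -0.   ] F [-0.   0.4 -0.7] w 0.2 q [-0.18  0.26  1.76 -0.    1.11  1.73]
time: 4.48
eef_pos: [647.0, -68.0, 57.0]
orientation: [3.141, -0.0, -0.336]
wrist_force: [1.0, 0.1, 0.1]
gripper_width: 0.3
grasp_force: 0.3
t 4.48 feeder x,y [154.5 -22.8] tip z 35.0 yaw -19.24 [ 3.141 -0.   ] F [1.  0.1 0.1] w 0.3 q [-0.19  0.26  1.77 -0.    1.11  1.72]
```

View pics/s1.png

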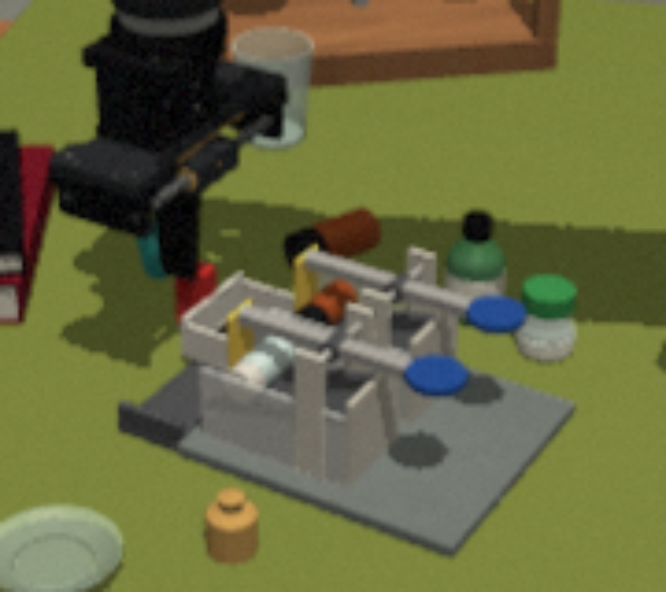

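The side view shows the finger at crop (180,270) next to the red tab (200,285). Whether they touch is unclear, so I measure it by depth.

```bash
python3 - <<'E'
from h import *
a=np.radians(-19.2)
def fe(P): r=P[:,:2]-[508.6,4.3]; return np.c_[r@[np.cos(a),np.sin(a)],r@[-np.sin(a),np.cos(a)],P[:,2]]
for n,im,d in(('side0',)+tuple(np.load('side0.npz')[k] for k in('im','d')),('side',)+get_image('side'),('top',)+get_image('top')):
    hsv=cv2.cvtColor(im,cv2.COLOR_RGB2HSV);h=hsv[...,0]
    m=((h<6)|(h>172))&(hsv[...,1]>190)&(hsv[...,2]>90)
    v,u=np.where(m);P=fe(np.array([w(n[:4].rstrip('0'),d,x,y) for x,y in zip(u,v)]))
    k=(abs(P[:,0]-150)<40)&(abs(P[:,1])<70)&(P[:,2]<80);print(n,k.sum(),u[k].mean(),v[k].mean(),np.percentile(P[k],[2,50,98],axis=0).round(1).tolist())
    if n=='side':
        # dark finger points
        V,U=np.mgrid[170:215,265:300];V=V.ravel();U=U.ravel();Q=fe(np.array([w('side',d,x,y) for x,y in zip(U,V)]))
        s=(im[V,U].max(1)<45)&(Q[:,2]<70)&(Q[:,2]>25)&(abs(Q[:,0]-155)<30);print('finger',s.sum(),np.percentile(Q[s],[2,50,98],axis=0).round(1).tolist())
E
```

```text
side0 98 276.1224489795918 210.3265306122449 [[137.8, -13.0, 29.9], [149.5, -5.2, 51.2], [161.8, -0.9, 62.6]]
side 45 283.8888888888889 206.66666666666666 [[136.4, -40.5, 26.0], [140.4, -30.3, 50.7], [160.8, -25.4, 62.5]]
finger 28 [[143.1, -29.5, 51.9], [152.1, -20.0, 63.3], [163.6, -16.8, 69.3]]<stdin>:8: RuntimeWarning: Mean of empty slice.
  ret = ret.dtype.type(ret / rcount)
Traceback (most recent call last):
IndexError: index -1 is out of bounds for axis 0 with size 0
```

The tab's near face has moved from about y -3 to -28 and has to reach about -32. I keep pushing until the force shows the stop.

```bash
for i in 1 2 3; do python3 -m handwheel '[{"x":0,"y":0.2,"z":0,"turn":0,"claw":0},{"x":0,"y":0,"z":0,"turn":0,"claw":0}]'>/dev/null; python3 -c "from h import *;st()"; done
```

```text
t 4.8 feeder x,y [154.3 -24.8] tip z 34.9 yaw -19.25 [-3.142  0.   ] F [-0.4  0.6 -0.4] w 0.9 q [-0.19  0.26  1.77  0.    1.11  1.72]
t 4.97 feeder x,y [154.3 -26.9] tip z 34.9 yaw -19.25 [3.142 0.   ] F [-0.6  0.2 -0.9] w 0.5 q [-0.19  0.26  1.77 -0.    1.11  1.71]
t 5.13 feeder x,y [154.3 -29. ] tip z 34.9 yaw -19.25 [3.141 0.   ] F [-0.2  0.5 -0. ] w 0.3 q [-0.2   0.26  1.77 -0.    1.11  1.71]
```

```bash
for i in 1 2 ; do python3 -m handwheel '[{"x":0,"y":0.2,"z":0,"turn":0,"claw":0},{"x":0,"y":0,"z":0,"turn":0,"claw":0}]'>/dev/null; python3 -c "from h import *;st()"; done; python3 - <<'E'
from h import *
im,d=get_image('side');cv2.imwrite('pics/s2.png',cv2.resize(im[160:260,240:360,::-1],None,fx=6,fy=6))
E
```

```text
t 5.3 feeder x,y [154.3 -29.8] tip z 34.9 yaw -19.28 [-3.139  0.   ] F [ 2.   5.  -0.8] w 0.4 q [-0.2   0.26  1.77  0.    1.11  1.71]
t 5.47 feeder x,y [154.3 -30. ] tip z 35.0 yaw -19.3 [-3.136 -0.   ] F [ 2.7 10.3 -1.6] w 0.7 q [-0.2   0.26  1.77  0.01  1.11  1.7 ]
```

View pics/s2.png

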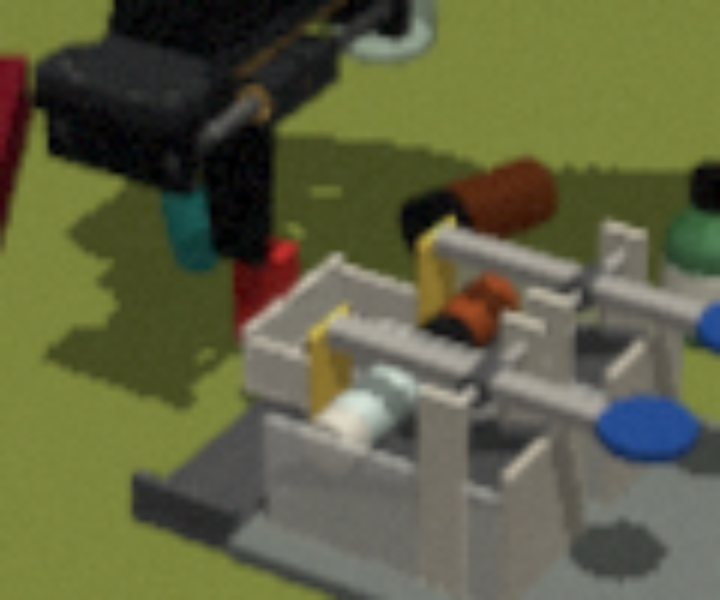

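The force reached 10 N with no further motion, so the tray is at the stop; the side view shows it in front of the amber lane at crop (335,320). I back off, lift, and go over the right pad.

```bash
python3 -m handwheel '[{"x":0,"y":-1.5,"z":0,"turn":0,"claw":0},{"x":0,"y":0,"z":-3,"turn":0,"claw":0},{"x":0,"y":0,"z":-4,"turn":0,"claw":0},{"x":0,"y":0,"z":-4,"turn":0,"claw":0},{"x":0,"y":0,"z":-1,"turn":0,"claw":0},{"x":-4,"y":0,"z":0,"turn":0,"claw":0},{"x":-4,"y":0,"z":0,"turn":0,"claw":0},{"x":-4,"y":0.5,"z":0,"turn":0,"claw":0}]'>/dev/null; python3 -m handwheel '[{"x":-4,"y":1,"z":0,"turn":0,"claw":0},{"x":-3.5,"y":1,"z":0,"turn":0,"claw":0},{"x":-3,"y":0,"z":0,"turn":0,"claw":0},{"x":0,"y":0,"z":0,"turn":0,"claw":0},{"x":0,"y":0,"z":0,"turn":0,"claw":0}]'>/dev/null; python3 -c "from h import *;st()"
```

```text
t 6.6 feeder x,y [-71.2 -42.6] tip z 155.1 yaw -19.21 [ 3.141e+00 -2.000e-03] F [-0.6 -0.7 -0. ] w 0.6 q [-0.15 -0.38  2.16 -0.    1.35  1.75]
```

```bash
python3 -m handwheel '[{"x":-0.3,"y":-0.3,"z":2,"turn":0,"claw":0},{"x":0,"y":0,"z":2,"turn":0,"claw":0},{"x":0,"y":0,"z":1,"turn":0,"claw":0},{"x":0,"y":0,"z":0,"turn":0,"claw":0},{"x":0,"y":0,"z":0,"turn":0,"claw":0}]'>/dev/null; python3 - <<'E'
from h import *
st()
im,d=get_image('side');cv2.imwrite('pics/s3.png',cv2.resize(im[130:280,240:420,::-1],None,fx=4,fy=4))
E
```

```text
t 7.02 feeder x,y [-73.2 -39.5] tip z 104.7 yaw -19.25 [3.141e+00 1.000e-03] F [ 1.2 -0.2  0.2] w 0.4 q [-0.15 -0.33  2.22 -0.    1.26  1.76]
```

View pics/s3.png

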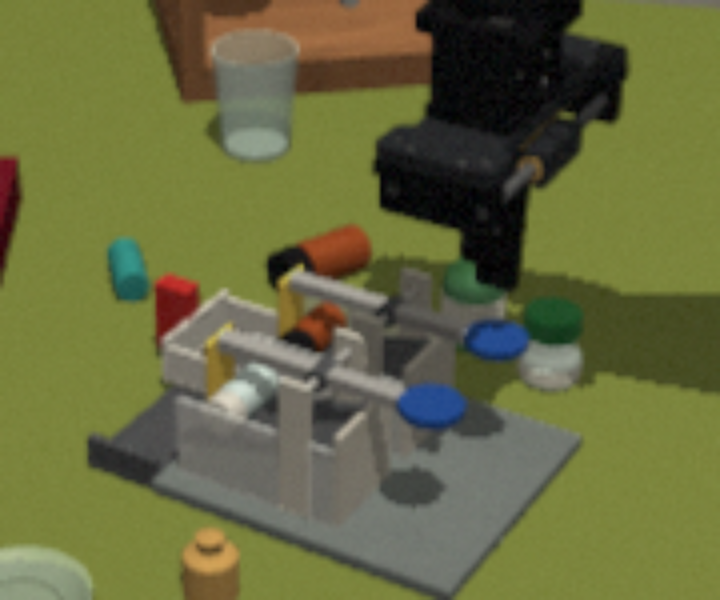

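The fingertips stand about 10 mm over the right pad at crop (495,330), and the tray is still at the right stop with the amber vial in its lane. I press down 3.8 cm and hold.

```bash
python3 -m handwheel '[{"x":0,"y":0,"z":0.8,"turn":0,"claw":0},{"x":0,"y":0,"z":0.6,"turn":0,"claw":0},{"x":0,"y":0,"z":0.6,"turn":0,"claw":0},{"x":0,"y":0,"z":0.6,"turn":0,"claw":0},{"x":0,"y":0,"z":0.6,"turn":0,"claw":0},{"x":0,"y":0,"z":0.6,"turn":0,"claw":0},{"x":0,"y":0,"z":0,"turn":0,"claw":0},{"x":0,"y":0,"z":0,"turn":0,"claw":0}]'>/dev/null; python3 -c "from h import *;st()"; python3 -m handwheel '[{"x":0,"y":0,"z":0,"turn":0,"claw":0},{"x":0,"y":0,"z":0,"turn":0,"claw":0},{"x":0,"y":0,"z":0,"turn":0,"claw":0},{"x":0,"y":0,"z":0,"turn":0,"claw":0},{"x":0,"y":0,"z":0,"turn":0,"claw":0},{"x":0,"y":0,"z":0,"turn":0,"claw":0},{"x":0,"y":0,"z":0,"turn":0,"claw":0},{"x":0,"y":0,"z":0,"turn":0,"claw":0}]'>/dev/null;  python3 - <<'E'
from h import *
st()
im,d=get_image('side');cv2.imwrite('pics/s4.png',cv2.resize(im[130:280,240:420,::-1],None,fx=4,fy=4))
E
```

```text
t 7.73 feeder x,y [-73.8 -39.6] tip z 66.5 yaw -19.24 [3.141e+00 1.000e-03] F [-0.5  0.7  0.3] w 0.6 q [-0.15 -0.28  2.25 -0.    1.18  1.76]
t 8.4 feeder x,y [-73.6 -39.5] tip z 67.0 yaw -19.24 [-3.142 -0.   ] F [ 0.4 -0.  -0.3] w 0.2 q [-0.15 -0.28  2.25  0.    1.18  1.76]
```

View pics/s4.png

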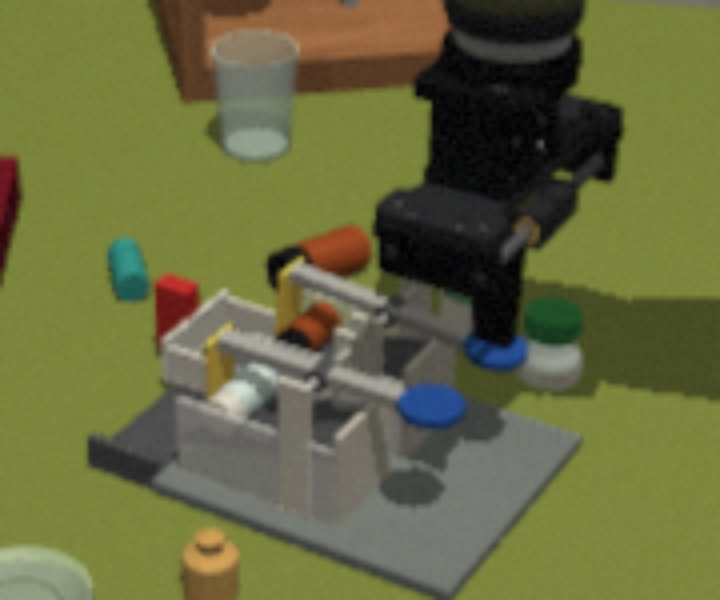

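The pad went down only about 10 mm, so the closed fingertips end higher than assumed. The gate is barely lifted, and I press further.

```bash
python3 -m handwheel '[{"x":0,"y":0,"z":0.4,"turn":0,"claw":0},{"x":0,"y":0,"z":0.4,"turn":0,"claw":0},{"x":0,"y":0,"z":0.4,"turn":0,"claw":0},{"x":0,"y":0,"z":0.3,"turn":0,"claw":0},{"x":0,"y":0,"z":0,"turn":0,"claw":0},{"x":0,"y":0,"z":0,"turn":0,"claw":0},{"x":0,"y":0,"z":0,"turn":0,"claw":0},{"x":0,"y":0,"z":0,"turn":0,"claw":0}]'>/dev/null; python3 -c "from h import *;st()"; python3 -m handwheel '[{"x":0,"y":0,"z":0,"turn":0,"claw":0},{"x":0,"y":0,"z":0,"turn":0,"claw":0},{"x":0,"y":0,"z":0,"turn":0,"claw":0},{"x":0,"y":0,"z":0,"turn":0,"claw":0},{"x":0,"y":0,"z":0,"turn":0,"claw":0},{"x":0,"y":0,"z":0,"turn":0,"claw":0},{"x":0,"y":0,"z":0,"turn":0,"claw":0},{"x":0,"y":0,"z":0,"turn":0,"claw":0}]'>/dev/null;  python3 - <<'E'
from h import *
st()
im,d=get_image('side');cv2.imwrite('pics/s5.png',cv2.resize(im[130:280,240:420,::-1],None,fx=4,fy=4))
hsv=cv2.cvtColor(im,cv2.COLOR_RGB2HSV)
m=cv2.inRange(hsv,(105,150,60),(125,255,255));v,u=np.where(m);P=np.array([w('side',d,x,y) for x,y in zip(u,v)])
k=np.hypot(P[:,0]-428,P[:,1]+10)<30;print('pad',k.sum(),np.percentile(P[k],[5,50,95],axis=0).round(1).tolist())
E
```

```text
t 9.12 feeder x,y [-73.  -39.4] tip z 52.5 yaw -19.24 [-3.141e+00 -1.000e-03] F [ 1.5 -0.   5.6] w 0.5 q [-0.15 -0.26  2.26 -0.    1.14  1.76]
t 9.78 feeder x,y [-73.  -39.4] tip z 52.5 yaw -19.24 [-3.141e+00 -2.000e-03] F [ 1.2 -0.1  4.7] w 0.3 q [-0.15 -0.26  2.26 -0.    1.14  1.76]
pad 90 [[412.0, -10.0, 68.0], [425.5, 0.8, 72.6], [441.0, 9.1, 78.7]]
```

View pics/s5.png

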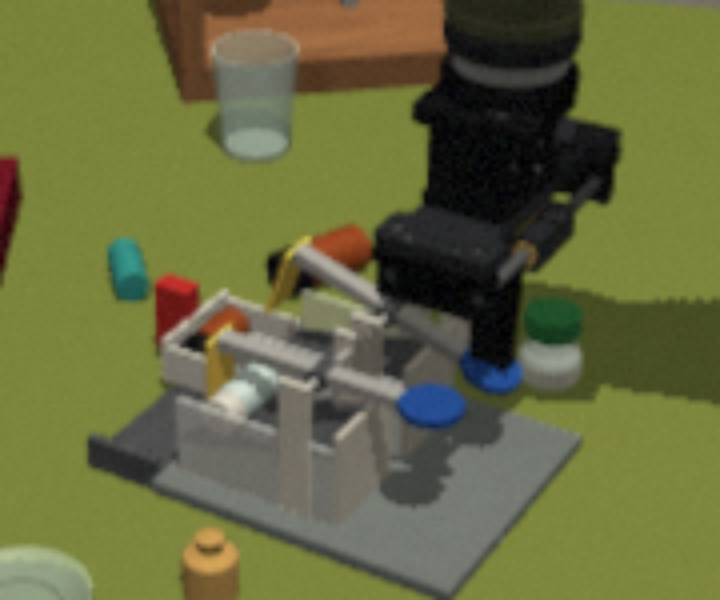

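The amber vial lies in the tray at crop (222,325), with the gate up and the pad about 22 mm down (0.3 rad). I hold a little longer and then release slowly.

```bash
python3 -m handwheel '[{"x":0,"y":0,"z":0,"turn":0,"claw":0},{"x":0,"y":0,"z":0,"turn":0,"claw":0},{"x":0,"y":0,"z":0,"turn":0,"claw":0},{"x":0,"y":0,"z":0,"turn":0,"claw":0},{"x":0,"y":0,"z":-0.5,"turn":0,"claw":0},{"x":0,"y":0,"z":-0.5,"turn":0,"claw":0},{"x":0,"y":0,"z":-0.5,"turn":0,"claw":0},{"x":0,"y":0,"z":-0.5,"turn":0,"claw":0}]'>/dev/null; python3 -m handwheel '[{"x":0,"y":0,"z":-0.5,"turn":0,"claw":0},{"x":0,"y":0,"z":-0.5,"turn":0,"claw":0},{"x":0,"y":0,"z":-2,"turn":0,"claw":0},{"x":0,"y":0,"z":-4,"turn":0,"claw":0},{"x":0,"y":0,"z":-4,"turn":0,"claw":0},{"x":0,"y":0,"z":0,"turn":0,"claw":0},{"x":0,"y":0,"z":0,"turn":0,"claw":0},{"x":0,"y":0,"z":0,"turn":0,"claw":0}]'>/dev/null;  python3 - <<'E'
from h import *
st()
im,d=get_image('side');cv2.imwrite('pics/s6.png',cv2.resize(im[130:280,240:420,::-1],None,fx=4,fy=4))
E
```

```text
t 11.17 feeder x,y [-74.  -39.6] tip z 181.5 yaw -19.24 [3.141e+00 1.000e-03] F [-0.9 -1.4  0.2] w 0.5 q [-0.15 -0.4   2.13 -0.    1.41  1.76]
```

View pics/s6.png

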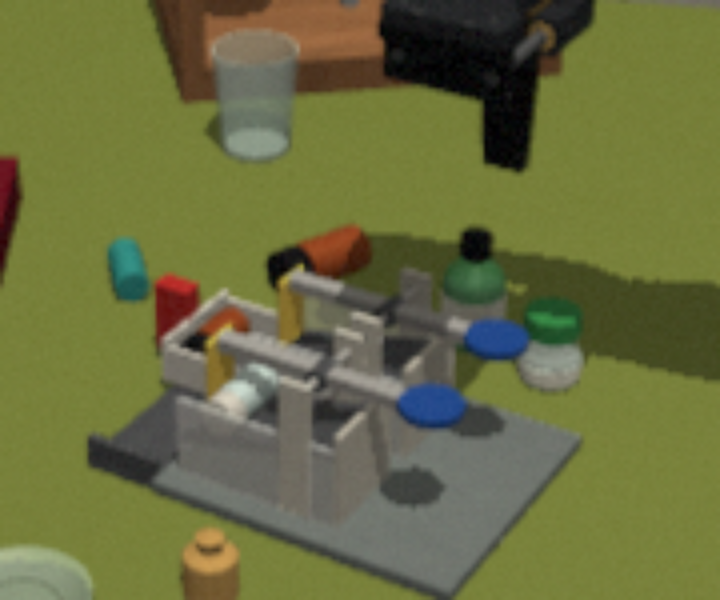

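The lever is level and the gate shut at crop (290,300). The amber vial is in the tray at (222,325), the pale vial is still in its lane at (245,390), and the arm is clear, so I hand the job in.

```bash
python3 -c "
from workcell import workorder
print(workorder.job_done())"
```

```text
the job is handed in; nothing more can be done
None
```

The job is handed in at about 11 s, with no verdict returned; in the last picture the amber vial lies in the tray at the right stop, the gate is shut, the pale vial is still in its lane, and the bystanders in view look unmoved.

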